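# Clamp a wooden tag in the stamping jig and stamp it

## Task

Drop the clamp stop's T-bolt into the jig's T-slot behind the wooden tag, black rubber face towards the tag, and slide it along until it has pushed the tag fully home against the end fence. With the stop still touching the tag, turn its orange lever the full quarter turn clockwise to lock it. Only then press the cap of the jig's self-inking stamp all the way down and let it spring back, leaving the tag clamped and the things standing around where they are.

Things in the scene. Friction and masses are not known exactly. Their poses are not given: they have to be found in the camera images.
- jig: Stamping jig, fixed: plywood board 112 mm wide (x), 310 mm long (y from -160 to +150 mm), 24 mm thick, aluminium T-slot inlaid along its centre line x = 0. Origin: on the table under the slot's centre line. y runs along the slot to the fence (roughly to the robot's left), its -x side faces the robot. Steel guide rails 53 mm apart, 10 mm high above the board, y 30 to 136 mm, keep the tag straight.
- slot_start (a point): Point on the slot's centre line, level with the board's top (24 mm above the table), at y = -90 mm of the jig: a free place to drop the bolt in, clear of the tag. Slot: mouth 18.6 mm wide, open on top all along; lips 8 mm thick; undercut below them 39 mm wide, 12 mm high.
- fence_face (a point): Middle of the dark wooden end fence's face at the board's top, at y = 136 mm of the jig; the tag's far end must meet this face. The fence is 22 mm high above the board.
- stop_center (a point): Centre of the stop's aluminium block, 44 (x) x 34 (y) x 26 mm; a rubber pad on +y makes it 36 mm in y (rubber face 19 mm from here). 0.22 kg, stands upright on its T head; this point is 28.5 mm above the table, 37 mm when set in the slot. Grip across the y faces. Below the block: a key 16.4 mm wide, 6 mm deep for the slot's mouth. With the tag home, touching it, this point is at jig y = -3 mm.
- bolt_head (a point): Centre of the bolt's steel T head under the stop, 15 (x) x 32 (y) x 6 mm, 25.5 mm below the block's centre. Lever open: its long side lies along the stop's y and passes the slot's mouth. Lever turned a quarter: it lies across under the lips, drawn up 1.5 mm against them, and clamps the stop fast.
- lever_tip (a point): Centre of the 15 mm ball at the end of the orange lever on top of the stop. The lever turns about the upright line through the block's centre; the ball is 46 mm out, 28.5 mm above the block's centre. The arm is about 11 mm thick and rises outward from a 19 mm hub on the block. Open it points to the stop's -x, locked to the stop's +y (over the tag).
- lever (a joint): Lever angle in rad: 0 open, 1.571 fully turned and locked, clockwise seen from above, with an end stop at each. Turns lightly, under 1 N at the tip at first, some 2 to 4 N over the last third as the clamp bites; it stays where it is left.
- tag_center (a point): Centre of the loose wooden tag in the jig, 50 (x) x 120 (y) x 8 mm, brass eyelet near its -y end, flat on the board between the rails, at first 15 to 38 mm short of the fence. Axes about as the jig's. Home against the fence, this point is at y = 76 mm of the jig.
- tag_near_end (a point): Middle of the tag's -y end face, the one the stop pushes.
- cap_top (a point): Centre of the top of the self-inking stamp's cap (61 x 38 mm, long way across the slot), 130 mm above the table when up. The stamp is fixed on the rails at jig y = 105 mm (84 to 126 mm), so nothing may be swung into it. Pressed straight down the cap goes 16 mm to its stop.
- inker_cap (a joint): How far the stamp's cap is pressed down, in m: 0 up, 0.016 fully down. Its spring pushes back with 11 N at the top and 15 N at the bottom.
- jar: Loose bystander: candle jar with black lid, 60 mm across, 66 mm high, standing apart from the two at the back; origin under its centre.
- glue: Loose bystander: grey-green glue stick standing upright, 27 mm across, 87 mm high, origin under its centre.

How it is judged:
By the outcome, as a careful person would: the job done as asked, in the order asked, and still so for the second after the job is handed in, with the robot touching nothing.
It also fails if it takes over 64 s, if anything falls off the work surface, if the arm or the gripper's body presses on something with over 40 N, if the wrist force passes 120 N, or if a joint passes its speed limit or range.

## Robot

A 7-joint arm with a two-finger parallel gripper is mounted at the origin on the work surface; the furniture and walls round the work are solid. World frame = base frame: x ahead of the robot, y to its left, z up, the work surface at z = 0. Lengths are in m, angles in rad, forces in N, time in s.
With the tool pointing down it reaches from about 0.35 to 0.775 m from the base axis. Payload 3.1 kg.
Tool frame: the origin (TCP) lies on the centre line of the jaws, within the pads' length; the fingertips stand 22 mm ahead of it and the grasp point (between the pads) lies 3 mm ahead of it; z points along the fingers, y is the line along which they close (so a half turn about z gives the same grasp; the last joint's range is limited). The gripper opens to 85 mm and grips with 20 to 120 N. Pads are 22 mm wide; open, the fingers measure 114 mm over their backs; the gripper's body (76 mm by 85 mm) begins 54 mm behind the grasp point. The pads swing forward as they close: fully open they stand 13 mm farther back than shut.
Start: joints at [1.082, 0.311, 0.014, 1.512, -0.004, 1.319, -0.027], TCP at [0.238, -0.496, 0.217] pointing down, gripper open.
Joint ranges: [-2.7, 2.7], [-0.3, 1.91], [-1.27, 1.3], [0.12, 2.57], [-1.44, 4.58], [0.2, 2.03], [-3.05, 3.05]. Speed limits (rad/s): [2.79, 2.79, 3.14, 3.14, 3.14, 3.14, 3.14].

## Interface

Orientations are given as a unit quaternion [w, x, y, z].
In Python, from bench import env, optics, job gives the robot as it stands.
- The arm moves only by the tool arm_command, never from a script. Its argument "moves" is a list of rows, each an object of numbers: "fingers": the opening, from -1 (shut) to 1 (fully open), so that 0 is half open; "tx", "ty", "tz": the shift along the tool's x, y, z in m; "spin": the turn about the tool's z in rad. In form: [{"fingers": .., "tx": .., "ty": .., "tz": .., "spin": ..}, ...]. A call has 1 to 10 rows; each row shifts and turns the commanded pose from where the row before left it, along the tool's axes as they then stand; what a row does not reach is not made up. A row lasts 1/10 s, in which the tool goes at most 50 mm and 8.59 degrees, less where a joint would pass 70% of its speed; a pose out of reach is approached as far as the arm can. A call with a gripper value outside its range is refused whole. The fingers move at their own pace and stop on an object; the grip force is fixed at half the most. Time passes only in rows, so rows that do not move let the fingers close. It gives the time, the measured TCP pose, the force, the opening and the grip force at its end, in the units of the state.
- env.state(): the state, without advancing time (a new reading comes with each control period).
- optics.grab_frame(name): name is "side" or "top" or "wrist"; returns a dict with "pixels" (480x640x3 uint8, red, green, blue), "depth" (480x640 float32, m along the optical axis (not along the pixel's ray), 0 where there is no reading), "camera_matrix" (3x3 intrinsics, pixels), "R" (3x3) and "t" (3): a world point X has camera coordinates R X + t. Camera axes: x right, y down, z forward; pixel columns grow to the right and rows downward; lengths in m; the calibration is good to about 2 mm. A picture is of the moment at which its call begins.
- job.close_job(): hands the job in; it is judged then, once.
The state is a dict: "t": time; "joint_positions": joint angles; "joint_vel": joint speeds; "joint_torque": joint torques, N m; "ee_pos": TCP position; "eef_rot": TCP orientation; "contact_force": force on the tool from outside, world axes, zero at the start; "torque": the same for the moment, N m; "width": finger opening in m; "grasp_force": force on a finger pad.
Only numpy, scipy, OpenCV 4.12 (cv2) and the standard library are available. Lean on these libraries where they do the work, as an engineer would, in place of code of your own. Each camera call takes 0.05 s, during which the arm holds its last target. There are 200 camera calls.

## Working session

There is one attempt and no reset: what is moved stays moved. The work goes in short steps, Python scripts to look and compute and a tool call to move; the robot and the scene stay as the last step left them, time stands still between calls to the robot, and variables do not carry over. Pictures are saved under pics/ and viewed, at most 11 in all, crops included, and the job is handed in when it is done.

Besides the shell and the picture viewer there is one more tool, called after "Emit:" as name(argument=value, ...) on one line, values as JSON. arm_command: Moves the arm, as the interface text tells. Its arguments: {"type":"object","properties":{"moves":{"type":"array","items":{"type":"object","properties":{"fingers":{"type":"number"},"tx":{"type":"number"},"ty":{"type":"number"},"tz":{"type":"number"},"spin":{"type":"number"}}}}},"required":["moves"]}

```bash
ls; mkdir -p pics; python3 - <<'E'
from bench import env, optics
import cv2,numpy as np
s=env.state(); print({k:np.round(v,3).tolist() for k,v in s.items()})
for n in ("top","side"):
    f=optics.grab_frame(n); cv2.imwrite(f"pics/{n}0.png",f["pixels"][:,:,::-1]); np.savez(f"{n}0.npz",**f)
    print(n,f["camera_matrix"].round(1).tolist(),f["R"].round(3).tolist(),f["t"].round(3).tolist())
E
```

```text
pics
{'t': 0.0, 'joint_positions': [1.082, 0.312, 0.014, 1.513, -0.004, 1.319, -0.027], 'joint_vel': [0.0, 0.001, -0.001, -0.0, -0.0, -0.001, 0.001], 'joint_torque': [-0.0, -37.992, 0.146, -23.059, 0.012, 0.014, 0.0], 'ee_pos': [0.237, -0.495, 0.216], 'eef_rot': [-0.001, 0.975, 0.222, -0.0], 'contact_force': [0.152, 0.428, 0.339], 'torque': [0.007, 0.005, -0.043], 'grasp_force': 0.0, 'width': 0.086}
top [[485.5, 0.0, 318.3], [0.0, 485.5, 245.1], [0.0, 0.0, 1.0]] [[-0.024, -1.0, -0.012], [-0.994, 0.025, -0.104], [0.104, 0.009, -0.995]] [0.005, 0.558, 0.971]
side [[595.7, 0.0, 318.7], [0.0, 595.7, 235.4], [0.0, 0.0, 1.0]] [[-0.517, 0.856, 0.021], [0.412, 0.271, -0.87], [-0.75, -0.441, -0.492]] [0.301, -0.132, 1.564]
```

View pics/top0.png

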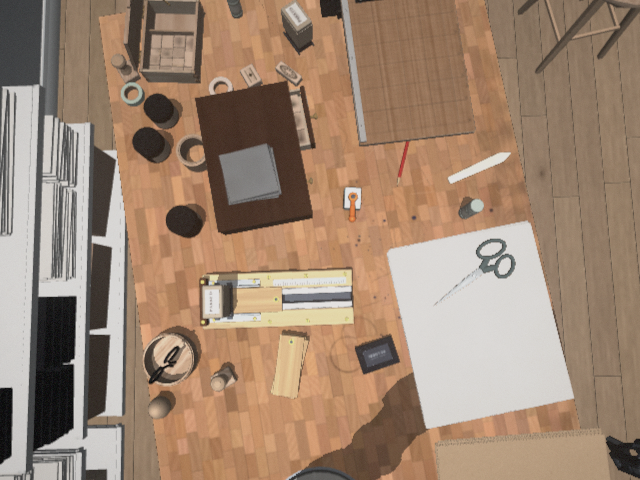

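View pics/side0.png

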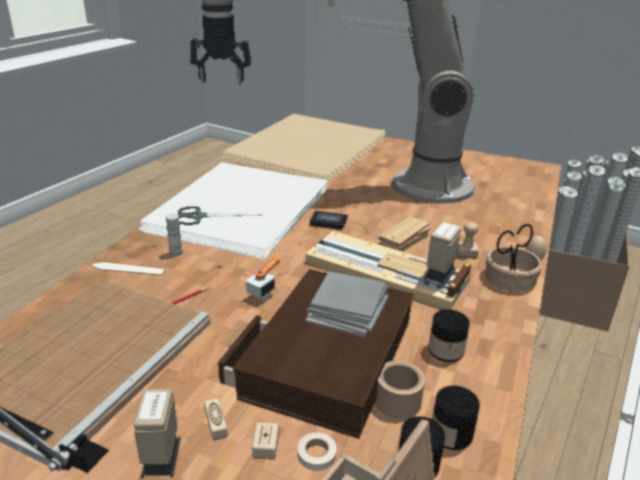

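The top view shows the jig (board x 200–355, y 270–327 px) with its fence and stamp on the left, around (213,300). The tag is at (258,300). The stop is at (352,200) with its lever pointing down the image, toward the robot. The jar is at (183,220) and the glue at (472,208). I'll measure these next.

```bash
cat > h.py <<'E'
import numpy as np,cv2
def load(n): return dict(np.load(n))
def cloud(f):
    d=f["depth"]; v,u=np.mgrid[:480,:640]; K=f["camera_matrix"]
    P=np.stack([(u-K[0,2])/K[0,0]*d,(v-K[1,2])/K[1,1]*d,d],-1)
    return (P-f["t"])@f["R"]
def ray(f,u,v,z):
    K=f["camera_matrix"]; d=f["R"].T@np.array([(u-K[0,2])/K[0,0],(v-K[1,2])/K[1,1],1]); c=-f["R"].T@f["t"]
    return c+d*(z-c[2])/d[2]
def proj(f,X):
    p=f["camera_matrix"]@(f["R"]@np.asarray(X)+f["t"]); return p[:2]/p[2]
E
python3 - <<'E'
from h import *
f=load("top0.npz"); W=cloud(f); im=f["pixels"]; hsv=cv2.cvtColor(im,cv2.COLOR_RGB2HSV)
print("table",np.median(W[340:380,320:340,2]), "board corners px->world")
z=W[...,2]
m=((z>0.018)&(z<0.03)).astype(np.uint8); m[:262]=0;m[332:]=0;m[:,:195]=0;m[:,362:]=0
r=cv2.minAreaRect(np.argwhere(m)[:,::-1].astype(np.float32)); print("rect",r)
for b in cv2.boxPoints(r): print(b,ray(f,*b,0.024).round(4))
# orange lever
for nm,lo,hi in (("orange",(5,150,120),(18,255,255)),):
  for c,(y0,y1,x0,x1) in {"lev":(180,230,335,370)}.items():
    o=cv2.inRange(hsv,lo,hi)[y0:y1,x0:x1]; q=np.argwhere(o)+[y0,x0]; print(nm,len(q),q.min(0),q.max(0))
    p=W[q[:,0],q[:,1]]; i=p[:,2].argmax(); print(p.min(0).round(3),p.max(0).round(3))
for nm,box in {"stop":(180,225,335,370),"cap":(280,325,198,225)}.items():
    y0,y1,x0,x1=box; p=W[y0:y1,x0:x1].reshape(-1,3)
    print(nm,np.histogram(p[:,2],bins=np.arange(0,0.15,0.006)))
# crops
a=cv2.resize(im[175:230,330:380],None,fx=8,fy=8,interpolation=2); b=cv2.resize(im[262:335,195:362],None,fx=4.7,fy=4.7,interpolation=2)
g=load("side0.npz")["pixels"]; c=cv2.resize(g[245:310,230:300],None,fx=5.5,fy=5.5,interpolation=2)
C=np.zeros((590,800,3),np.uint8); C[:240,:400]=cv2.resize(a,(400,440))[:240]; 
C=np.zeros((600,800,3),np.uint8); a=cv2.resize(a,(218,240));c=cv2.resize(c,(258,240)); C[:240,:218]=a; C[:240,230:488]=c; C[250:250+min(350,b.shape[0]),:b.shape[1]]=b[:350,:800]
cv2.imwrite("pics/crop0.png",C[...,::-1])
E
```

```text
table -0.0008051346057132012 board corners px->world
rect ((277.28326416015625, 299.22064208984375), (54.79898452758789, 150.69407653808594), 87.85240936279297)
[200.96239 274.66394] [0.5031 0.2344 0.024 ]
[351.55063 269.01685] [ 0.5071 -0.0764  0.024 ]
[353.60413 323.77734] [ 0.3956 -0.0771  0.024 ]
[203.0159  329.42444] [0.3914 0.2301 0.024 ]
orange 130 [193 349] [221 356]
[ 0.601 -0.088 -0.003] [ 0.66  -0.072  0.066]
stop (array([379,   0,   2,   8,   5,  15, 203,  55,  57,  87,  35,   1,   0,
         0,   0,   0,   0,   0,   0,   0,   0,   0,   0,   0]), array([0.   , 0.006, 0.012, 0.018, 0.024, 0.03 , 0.036, 0.042, 0.048,
       0.054, 0.06 , 0.066, 0.072, 0.078, 0.084, 0.09 , 0.096, 0.102,
       0.108, 0.114, 0.12 , 0.126, 0.132, 0.138, 0.144]))
cap (array([ 40,   0,   0,  40, 129,  27,  17, 141,  14,   0,   0,   0,   0,
         0,   0,   0,   0,   0,  21,  28,  45, 599,  61,   0]), array([0.   , 0.006, 0.012, 0.018, 0.024, 0.03 , 0.036, 0.042, 0.048,
       0.054, 0.06 , 0.066, 0.072, 0.078, 0.084, 0.09 , 0.096, 0.102,
       0.108, 0.114, 0.12 , 0.126, 0.132, 0.138, 0.144]))
```

View pics/crop0.png

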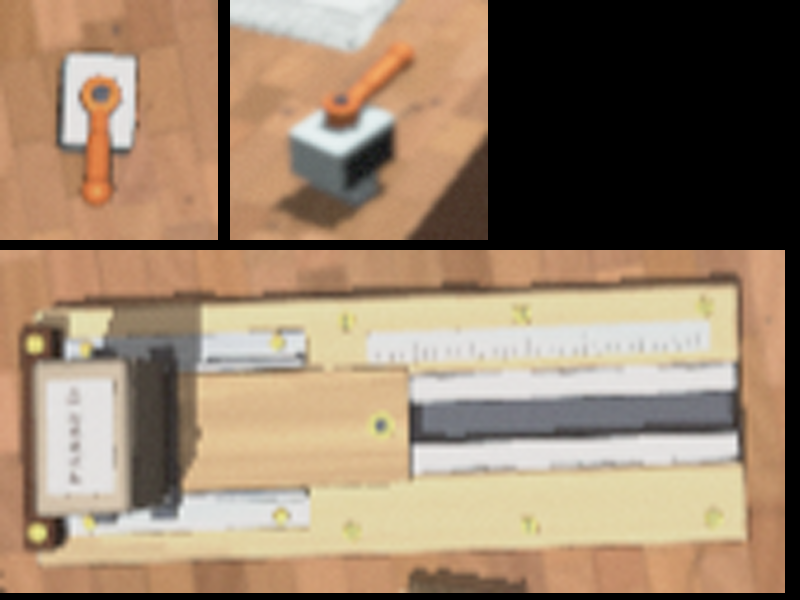

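The crop shows the stop with its black pad on the image-left (+y) side and the lever pointing to -x, as wanted. Its block is centred near (352.6,198.3), and the slot is free to the right of the tag. I'll get rough positions, then go above the stop.

```bash
python3 - <<'E'
from h import *
f=load("top0.npz"); W=cloud(f)
print("stop",ray(f,352.6,198.3,.0415).round(4))
z=W[...,2]
m=(z>.126)&(z<.137); m[:,:198]=0;m[:,230:]=0;m[:280]=0;m[325:]=0
q=np.argwhere(m); r=cv2.minAreaRect(q[:,::-1].astype(np.float32)); print(r, ray(f,*r[0],.13).round(4), W[m].mean(0).round(4))
print("tag near end",ray(f,195+410/4.7,262+(425-250)/4.7,.032).round(4))
print("jar",ray(f,183,220,.066).round(3),"glue",ray(f,477,206,.087).round(3), "drawer top", np.median(W[200:230,225:300,2]),np.median(W[150:200,230:270,2]))
E
```

```text
stop [ 0.6513 -0.082   0.0415]
((212.0, 301.5), (33.0, 20.0), 90.0) [0.4482 0.1873 0.13  ] [0.4482 0.1871 0.1298]
tag near end [0.4488 0.0667 0.032 ]
jar [0.611 0.26  0.066] glue [ 0.621 -0.321  0.087] drawer top 0.07064047334284276 0.1095641690091275
```

Emit:
arm_command(moves=[{"tx": 0.034, "ty": -0.012, "tz": -0.004}, {"tx": 0.034, "ty": -0.012, "tz": -0.004}, {"tx": 0.034, "ty": -0.012, "tz": -0.004}, {"tx": 0.034, "ty": -0.012, "tz": -0.004}, {"tx": 0.034, "ty": -0.012, "tz": -0.004}, {"tx": 0.034, "ty": -0.012, "tz": -0.004}, {"tx": 0.034, "ty": -0.012, "tz": -0.004}, {"tx": 0.034, "ty": -0.012, "tz": -0.004}, {"tx": 0.034, "ty": -0.012}, {"tx": 0.034, "ty": -0.012}])

```text
schema error: expected keys fingers, tx, ty, tz, spin
```

Emit:
arm_command(moves=[{"tx": 0.034, "ty": -0.012}, {"tx": 0.034, "ty": -0.012}, {"tx": 0.034, "ty": -0.012}, {"tx": 0.034, "ty": -0.012}, {"spin": 0.149}, {"spin": 0.149}, {"spin": 0.149}, {}])

```text
schema error: expected keys fingers, tx, ty, tz, spin
```

```bash
cat >> h.py <<'E'
def st():
    from bench import env
    s=env.state(); w,x,y,z=s["eef_rot"]; th=2*np.arctan2(y,x)
    print("t",round(float(s["t"]),2),"pos",np.round(s["ee_pos"],4),"yaw",round(float((th+np.pi)%(2*np.pi)-np.pi),4),"tilt",np.round([w,z],4),"F",np.round(s["contact_force"],1),"w",round(float(s["width"]),4),"gf",np.round(s["grasp_force"],1)); return s
def snap(n,tag):
    from bench import optics
    f=optics.grab_frame(n); np.savez(tag+".npz",**f); cv2.imwrite(f"pics/{tag}.png",f["pixels"][:,:,::-1]); return f
E
python3 - <<'E'
from h import *
st(); f=snap("wrist","w1"); print(f["R"].round(3).tolist(),(-f["R"].T@f["t"]).round(3))
E
```

```text
t 0.1 pos [ 0.2373 -0.4954  0.2159] yaw 0.4468 tilt [-0.001  -0.0003] F [-0.3  0.3 -0.7] w 0.0854 gf 0.0
[[0.432, -0.902, -0.004], [-0.852, -0.41, 0.324], [-0.294, -0.137, -0.946]] [ 0.314 -0.459  0.373]
```

View pics/w1.png

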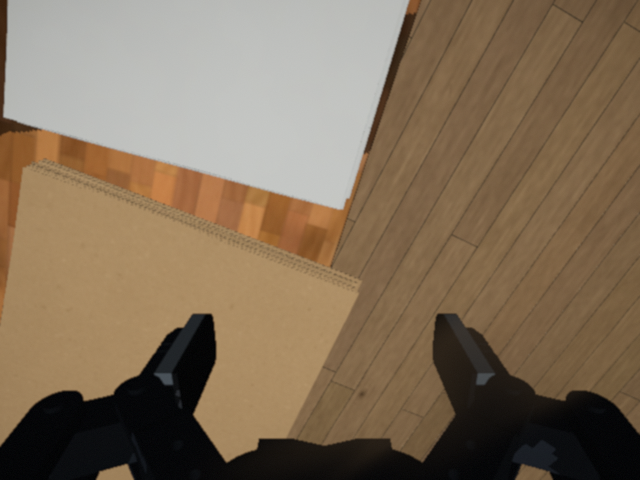

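The arm had not moved, because every key is required in a row. This view shows the start pose, with the fingers at the bottom of the picture. I'll resend the moves.

Emit:
arm_command(moves=[{"fingers": 1, "spin": 0, "tx": 0.034, "ty": -0.012, "tz": -0.004}, {"fingers": 1, "spin": 0, "tx": 0.034, "ty": -0.012, "tz": -0.004}, {"fingers": 1, "spin": 0, "tx": 0.034, "ty": -0.012, "tz": -0.004}, {"fingers": 1, "spin": 0, "tx": 0.034, "ty": -0.012, "tz": -0.004}, {"fingers": 1, "spin": 0, "tx": 0.034, "ty": -0.012, "tz": -0.004}, {"fingers": 1, "spin": 0, "tx": 0.034, "ty": -0.012, "tz": -0.004}, {"fingers": 1, "spin": 0, "tx": 0.034, "ty": -0.012, "tz": -0.004}, {"fingers": 1, "spin": 0, "tx": 0.034, "ty": -0.012, "tz": -0.004}, {"fingers": 1, "spin": 0, "tx": 0.034, "ty": -0.012, "tz": 0}, {"fingers": 1, "spin": 0, "tx": 0.034, "ty": -0.012, "tz": 0}])

```text
t: 1.15
ee_pos: [0.4931, -0.2397, 0.2488]
eef_rot: [-0.0, 0.975, 0.222, -0.0]
contact_force: [-0.7, 0.1, -0.3]
width: 0.0853
grasp_force: 0.0
```

Emit:
arm_command(moves=[{"fingers": 1, "spin": 0, "tx": 0.034, "ty": -0.012, "tz": 0}, {"fingers": 1, "spin": 0, "tx": 0.034, "ty": -0.012, "tz": 0}, {"fingers": 1, "spin": 0, "tx": 0.034, "ty": -0.012, "tz": 0}, {"fingers": 1, "spin": 0, "tx": 0.034, "ty": -0.012, "tz": 0}, {"fingers": 1, "spin": 0.149, "tx": 0, "ty": 0, "tz": 0}, {"fingers": 1, "spin": 0.149, "tx": 0, "ty": 0, "tz": 0}, {"fingers": 1, "spin": 0.149, "tx": 0, "ty": 0, "tz": 0}, {"fingers": 1, "spin": 0, "tx": 0, "ty": 0, "tz": 0}])

```text
t: 1.95
ee_pos: [0.5941, -0.1387, 0.2483]
eef_rot: [0.0, 1.0, 0.0, -0.001]
contact_force: [1.9, -0.0, -0.2]
width: 0.0852
grasp_force: 0.0
```

```bash
python3 - <<'E'
from h import *
st(); f=snap("wrist","w2"); print(f["R"].round(3).tolist(),(-f["R"].T@f["t"]).round(3))
E
```

```text
t 1.95 pos [ 0.5941 -0.1387  0.2483] yaw 0.0003 tilt [ 0.0001 -0.0006] F [ 1.9 -0.  -0.2] w 0.0852 gf 0.0
[[0.0, -1.0, -0.002], [-0.945, -0.001, 0.326], [-0.326, 0.002, -0.945]] [ 0.679 -0.139  0.405]
```

View pics/w2.png

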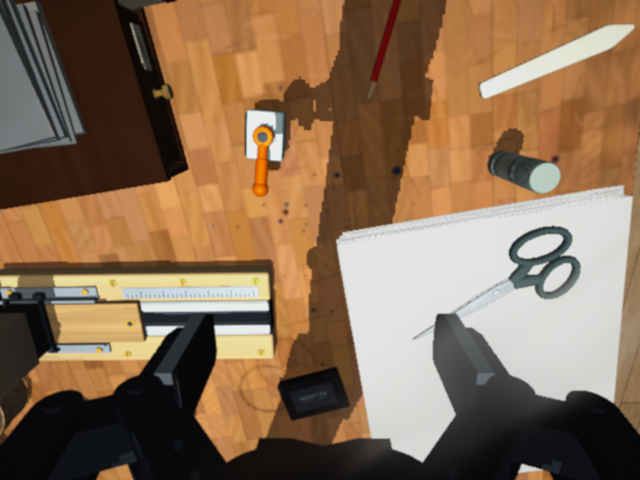

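The wrist view shows the stop's white top at about (265,135), lever hub at (263,137) and ball at (260,189). The jig's slot runs along v≈318 and the board's right end is at u≈273. I'll measure the stop and the slot in this one image.

```bash
cat > m.py <<'E'
from h import *
import sys
f=load(sys.argv[1]); W=cloud(f); z=W[...,2]; im=f["pixels"]; hsv=cv2.cvtColor(im,cv2.COLOR_RGB2HSV).astype(int)
roi=np.zeros(z.shape,bool); roi[95:205,232:300]=1
top=roi&(z>.036)&(z<.047)
for nm,m in (("stop top z",top),("white",roi&(hsv[...,1]<60)&(hsv[...,2]>170))):
    q=np.argwhere(m)[:,::-1].astype(np.float32); P=np.array([ray(f,*p,.0415) for p in q])
    r=cv2.minAreaRect((P[:,:2]*1000).astype(np.float32)); print(nm,len(q),r, np.median(z[m]))
o=roi&(hsv[...,0]<18)&(hsv[...,1]>190)&(hsv[...,2]>170)&(z>.042)
q=np.argwhere(o); print("orange",len(q),q.min(0),q.max(0))
v1=q[:,0].max(); s=q[q[:,0]>v1-13]; c=s.mean(0); print("ball",c[::-1],ray(f,*c[::-1],.057).round(4))
# slot: rows of dark/white edges along columns in z=.024 plane
g=cv2.cvtColor(im,cv2.COLOR_RGB2GRAY).astype(float)
for nm,(a,b,sg) in {"mouth far":(306,316,-1),"mouth near":(317,334,1),"board far":(268,284,1),"board near":(348,368,-1)}.items():
    pts=[]
    for u in list(range(150,178,2))+list(range(222,266,2)):
        d=sg*np.diff(cv2.GaussianBlur(g,(1,3),0)[a:b,u]); i=d.argmax()
        if d[i]>8:
            k=slice(max(i-1,0),i+2); w=np.clip(d[k],0,None); v=a+.5+(np.arange(len(d))[k]*w).sum()/w.sum(); pts.append(ray(f,u,v,.024)[:2])
    pts=np.array(pts)
    if len(pts)>4:
        p=np.polyfit(pts[:,1],pts[:,0],1); r=pts[:,0]-np.polyval(p,pts[:,1]); k=abs(r)<2*np.median(abs(r))+1e-4; p=np.polyfit(pts[k,1],pts[k,0],1)
        print(nm,len(pts),k.sum(),"slope",p[0].round(4),"x at y=-.01,.0827",np.polyval(p,[-.01,.0827]).round(4),"res",r[k].std().round(5))
print("board end",[ray(f,u,340,.024).round(4)[1] for u in (272,274)])
E
python3 m.py w2.npz
```

```text
stop top z 1386 ((653.4129638671875, -83.02030944824219), (35.58890151977539, 43.791622161865234), 85.58403778076172) 0.04107849451139291
white 999 ((652.6787109375, -83.03582000732422), (32.916595458984375, 43.19857406616211), 84.87391662597656) 0.041138632274693616
orange 577 [127 253] [195 272]
ball [259.39160839 188.83216783] [ 0.6064 -0.0785  0.057 ]
mouth far 36 32 slope -0.0137 x at y=-.01,.0827 [0.4599 0.4586] res 9e-05
mouth near 36 36 slope -0.0144 x at y=-.01,.0827 [0.4419 0.4406] res 0.00014
board far 36 36 slope -0.0136 x at y=-.01,.0827 [0.5068 0.5055] res 0.00012
board near 28 23 slope 0.0229 x at y=-.01,.0827 [0.3973 0.3994] res 0.0008
board end [np.float64(-0.0776), np.float64(-0.08)]
```

Stop: centre about (0.653, -0.084), yaw about -0.085 rad, top height and size as given. Slot: yaw +0.0138, centre x=0.4496 at jig y=0. I'll move over the stop.

Emit:
arm_command(moves=[{"fingers": 0.4, "spin": 0, "tx": 0.03, "ty": -0.027, "tz": 0.01}, {"fingers": 0.4, "spin": 0, "tx": 0.029, "ty": -0.0277, "tz": 0.02}, {"fingers": 0.4, "spin": 0.085, "tx": 0, "ty": 0, "tz": 0.04}, {"fingers": 0.4, "spin": 0, "tx": 0, "ty": 0, "tz": 0.04}, {"fingers": 0.4, "spin": 0, "tx": 0, "ty": 0, "tz": 0.038}, {"fingers": 0.4, "spin": 0, "tx": 0, "ty": 0, "tz": 0}, {"fingers": 0.4, "spin": 0, "tx": 0, "ty": 0, "tz": 0}])

```text
t: 2.7
ee_pos: [0.6531, -0.0843, 0.101]
eef_rot: [-0.0, 0.999, -0.042, -0.001]
contact_force: [0.7, -0.3, 0.8]
width: 0.0595
grasp_force: 0.0
```

```bash
python3 - <<'E'
from h import *
st(); f=snap("wrist","w3"); snap("side","s3")
W=cloud(f);z=W[...,2]
x=np.array([.653,-.084,.0415]); print(proj(f,x), proj(f,[.653,-.066,.0415]),proj(f,[.653,-.101,.0415]))
E
```

```text
t 2.7 pos [ 0.6531 -0.0843  0.101 ] yaw -0.0839 tilt [-0.0001 -0.0005] F [ 0.7 -0.3  0.8] w 0.0595 gf 0.0
[324.45856566 253.73391555] [294.93224143 256.02211597] [352.46847756 251.56323247]
```

View pics/w3.png

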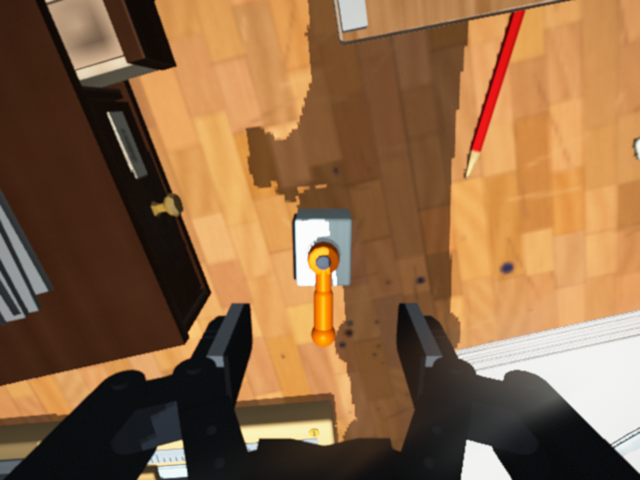

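The stop is squarely aligned between the fingers: block at about (322,247), lever vertical at u≈322. I'll check the drawer corner near (188,340) for clearance.

```bash
python3 - <<'E'
from h import *
f=load("w3.npz");W=cloud(f)
for u,v in((183,338),(195,310),(205,292),(175,205)): print(W[v,u].round(3))
z=W[...,2];m=(z>.03)&(z<.09)&(W[...,0]>.58)&(W[...,0]<.73)&(W[...,1]>-.06)&(W[...,1]<.05); m[:,215:]=0
P=W[m]; print(P[:,1].min(), P[P[:,1].argsort()[:5]].round(3))
hsv=cv2.cvtColor(f["pixels"],cv2.COLOR_RGB2HSV).astype(int)
r=np.zeros(z.shape,bool);r[195:300,280:365]=1
m=r&(z>.037)&(z<.046);q=np.argwhere(m)[:,::-1]
P=np.array([ray(f,*p,.0415) for p in q]);print(cv2.minAreaRect((P[:,:2]*1000).astype(np.float32)),len(q))
E
```

```text
[ 0.62  -0.001  0.071]
[0.622 0.001 0.043]
[0.623 0.001 0.021]
[ 0.692 -0.002  0.047]
-0.003116013736596774 [[ 0.689 -0.003  0.041]
 [ 0.691 -0.003  0.043]
 [ 0.688 -0.003  0.044]
 [ 0.688 -0.003  0.041]
 [ 0.689 -0.003  0.044]]
((654.2138061523438, -82.60111236572266), (35.36625289916992, 44.06294631958008), 85.25932312011719) 2873
```

Emit:
arm_command(moves=[{"fingers": 0.4, "spin": 0, "tx": 0.001, "ty": -0.0005, "tz": 0.02}, {"fingers": 0.4, "spin": 0, "tx": 0, "ty": 0, "tz": 0.02}, {"fingers": 0.4, "spin": 0, "tx": 0, "ty": 0, "tz": 0.018}, {"fingers": 0.4, "spin": 0, "tx": 0, "ty": 0, "tz": 0}, {"fingers": -0.5, "spin": 0, "tx": 0, "ty": 0, "tz": 0}, {"fingers": -0.5, "spin": 0, "tx": 0, "ty": 0, "tz": 0}, {"fingers": -0.5, "spin": 0, "tx": 0, "ty": 0, "tz": 0}, {"fingers": -0.5, "spin": 0, "tx": 0, "ty": 0, "tz": 0}, {"fingers": -0.5, "spin": 0, "tx": 0, "ty": 0, "tz": 0}, {"fingers": -0.5, "spin": 0, "tx": 0, "ty": 0, "tz": 0}])

```text
t: 3.8
ee_pos: [0.6544, -0.0837, 0.0431]
eef_rot: [0.0, 0.999, -0.043, 0.0]
contact_force: [-0.4, 0.0, -0.1]
width: 0.0213
grasp_force: 0.0
```

The width reads 21 mm with no grip force, so I'll look at what happened.

```bash
python3 - <<'E'
from h import *
st(); f=snap("wrist","w4"); g=snap("side","s4")
a=f["pixels"][180:480,120:520]; b=cv2.resize(g["pixels"][200:330,190:360],None,fx=2.3,fy=2.3,interpolation=2)
C=np.zeros((300,800,3),np.uint8);C[:,:400]=a;C[:b.shape[0],405:405+b.shape[1]]=b[:300,:395];cv2.imwrite("pics/c4.png",C[...,::-1])
E
```

```text
t 3.8 pos [ 0.6544 -0.0837  0.0431] yaw -0.0851 tilt [0.     0.0001] F [-0.4  0.  -0.1] w 0.0213 gf 0.0
```

View pics/c4.png

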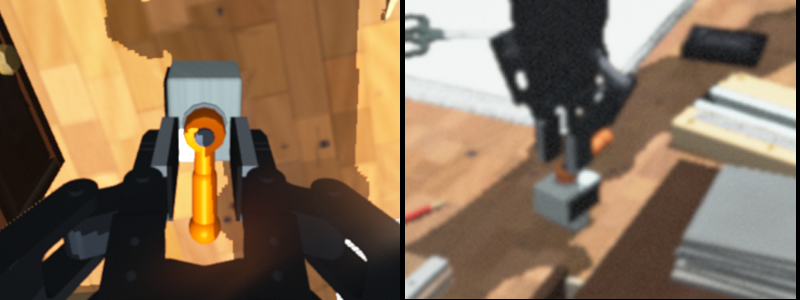

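The fingers appear to have closed above the block, around the lever hub. Depth should give the true height of the tips.

```bash
python3 - <<'E'
from h import *
f=load("w4.npz");W=cloud(f)
for v,u in ((300,285),(310,285),(330,288),(300,358),(310,358),(330,355),(370,360),(250,325),(270,325),(310,325)): print((u,v),W[v,u].round(4),f["pixels"][v,u])
g=load("s4.npz");W=cloud(g);z=W[...,2]
print(g["pixels"].shape)
for v in range(255,290,3): print(v,[W[v,u].round(3).tolist() for u in (249,263)],g["pixels"][v,263])
E
```

```text
(285, 300) [ 0.6674 -0.0689  0.0641] [70 77 84]
(285, 310) [ 0.6679 -0.0699  0.073 ] [70 77 84]
(288, 330) [ 0.6674 -0.0721  0.0861] [56 62 67]
(358, 300) [ 0.665  -0.0978  0.0643] [70 77 84]
(358, 310) [ 0.6653 -0.0971  0.0725] [69 76 82]
(355, 330) [ 0.6642 -0.0951  0.0841] [14 15 15]
(360, 370) [ 0.6561 -0.0954  0.0953] [45 36 38]
(325, 250) [ 0.6751 -0.0855  0.0321] [86 97 99]
(325, 270) [ 0.6685 -0.085   0.0402] [174 195 198]
(325, 310) [ 0.6565 -0.084   0.0552] [50 56 65]
(480, 640, 3)
255 [[0.667, -0.097, 0.094], [0.669, -0.065, 0.106]] [31 36 36]
258 [[0.665, -0.099, 0.086], [0.669, -0.065, 0.1]] [44 44 46]
261 [[0.666, -0.098, 0.081], [0.663, -0.069, 0.089]] [70 73 77]
264 [[0.664, -0.1, 0.073], [0.663, -0.07, 0.082]] [68 73 75]
267 [[0.664, -0.1, 0.066], [0.665, -0.068, 0.078]] [70 75 78]
270 [[0.667, -0.098, 0.062], [0.664, -0.069, 0.071]] [77 79 82]
273 [[0.604, -0.148, 0.003], [0.667, -0.067, 0.067]] [81 85 89]
276 [[0.607, -0.146, -0.002], [0.666, -0.068, 0.059]] [106  82  70]
279 [[0.666, -0.1, 0.042], [0.655, -0.076, 0.044]] [117 106 101]
282 [[0.676, -0.093, 0.043], [0.66, -0.073, 0.041]] [137 147 148]
285 [[0.676, -0.093, 0.036], [0.664, -0.07, 0.038]] [ 94 103 102]
288 [[0.675, -0.094, 0.029], [0.67, -0.066, 0.036]] [32 34 32]
```

Both cameras put the fingertips at z≈0.062 while the reported TCP is 0.043. The tips are really about 41 mm higher than the stated geometry implies, while x and y agree. I'll use tip = ee_z + 0.019 from here: open, descend about 20 mm and recheck.

Emit:
arm_command(moves=[{"fingers": 0.4, "spin": 0, "tx": 0, "ty": 0, "tz": 0}, {"fingers": 0.4, "spin": 0, "tx": 0, "ty": 0, "tz": 0}, {"fingers": 0.4, "spin": 0, "tx": 0, "ty": 0, "tz": 0}, {"fingers": 0.4, "spin": 0, "tx": 0, "ty": 0, "tz": 0}, {"fingers": 0.4, "spin": 0, "tx": 0, "ty": 0, "tz": 0.013}, {"fingers": 0.4, "spin": 0, "tx": 0, "ty": 0, "tz": 0.012}, {"fingers": 0.4, "spin": 0, "tx": 0, "ty": 0, "tz": 0}])

```text
t: 4.6
ee_pos: [0.6516, -0.0835, 0.0144]
eef_rot: [-0.0, 0.999, -0.043, -0.003]
contact_force: [-0.0, -0.3, 0.4]
width: 0.0598
grasp_force: 0.0
```

```bash
python3 - <<'E'
from h import *
st(); g=snap("side","s5"); f=snap("wrist","w5"); W=cloud(f)
m=(abs(W[...,0]-.655)<.03)&(W[...,1]>-.135)&(W[...,1]<-.035)&(W[...,2]>.008)&(W[...,2]<.12)
dark=f["pixels"].max(-1)<95
for lo,hi in ((-.135,-.105),(-.062,-.035)):
    k=m&dark&(W[...,1]>lo)&(W[...,1]<hi); P=W[k]; i=P[:,2].argsort()[:40]; print(len(P),P[i][::8].round(3).tolist())
r=(abs(W[...,2]-.0415)<.004)&(abs(W[...,0]-.655)<.04)&(abs(W[...,1]+.084)<.03)
q=np.argwhere(r)[:,::-1];P=np.array([ray(f,*p,.0415) for p in q]);print(cv2.minAreaRect((P[:,:2]*1000).astype(np.float32)),len(q))
E
```

```text
t 4.6 pos [ 0.6516 -0.0835  0.0144] yaw -0.0851 tilt [-0.0001 -0.0032] F [-0.  -0.3  0.4] w 0.0598 gf 0.0
12277 [[0.648, -0.113, 0.034], [0.65, -0.113, 0.035], [0.653, -0.114, 0.036], [0.648, -0.113, 0.036], [0.649, -0.113, 0.036]]
9541 [[0.661, -0.054, 0.037], [0.66, -0.054, 0.038], [0.655, -0.053, 0.038], [0.656, -0.054, 0.039], [0.649, -0.053, 0.039]]
((654.85888671875, -83.52233123779297), (62.09929656982422, 44.33559036254883), 85.21730041503906) 6339
```

Emit:
arm_command(moves=[{"fingers": 0.4, "spin": 0, "tx": 0, "ty": 0, "tz": 0.008}, {"fingers": 0.4, "spin": 0, "tx": 0, "ty": 0, "tz": 0.007}, {"fingers": 0.4, "spin": 0, "tx": 0, "ty": 0, "tz": 0}, {"fingers": -0.5, "spin": 0, "tx": 0, "ty": 0, "tz": 0}, {"fingers": -0.5, "spin": 0, "tx": 0, "ty": 0, "tz": 0}, {"fingers": -0.5, "spin": 0, "tx": 0, "ty": 0, "tz": 0}, {"fingers": -0.5, "spin": 0, "tx": 0, "ty": 0, "tz": 0}, {"fingers": -0.5, "spin": 0, "tx": 0, "ty": 0, "tz": 0}])

```text
t: 5.5
ee_pos: [0.6547, -0.0836, 0.0033]
eef_rot: [-0.0, 0.999, -0.043, 0.0]
contact_force: [-0.1, 0.2, 1.6]
width: 0.0348
grasp_force: 62.1
```

```bash
python3 - <<'E'
from h import *
st(); g=snap("side","s6"); f=snap("wrist","w6"); W=cloud(f)
dark=f["pixels"].max(-1)<95
for lo,hi in ((-.125,-.104),(-.064,-.045)):
    k=dark&(abs(W[...,0]-.655)<.03)&(W[...,2]>.008)&(W[...,1]>lo)&(W[...,1]<hi); P=W[k]; i=P[:,2].argsort()[:60]; print(len(P),P[i][::8].round(3).tolist())
E
```

```text
t 5.5 pos [ 0.6547 -0.0836  0.0033] yaw -0.0851 tilt [-0.      0.0003] F [-0.1  0.2  1.6] w 0.0348 gf 62.1
8221 [[0.664, -0.107, 0.022], [0.665, -0.106, 0.023], [0.664, -0.107, 0.024], [0.659, -0.111, 0.024], [0.66, -0.11, 0.025], [0.664, -0.105, 0.025], [0.665, -0.105, 0.026], [0.66, -0.112, 0.026]]
5771 [[0.668, -0.063, 0.023], [0.668, -0.063, 0.023], [0.668, -0.063, 0.025], [0.664, -0.056, 0.025], [0.665, -0.055, 0.026], [0.668, -0.062, 0.026], [0.665, -0.059, 0.027], [0.668, -0.062, 0.027]]
```

Gripped at 62 N. I'll lift, turn to the jig's yaw and carry it over slot_start.

Emit:
arm_command(moves=[{"fingers": -0.5, "spin": 0, "tx": 0, "ty": 0, "tz": -0.02}, {"fingers": -0.5, "spin": 0, "tx": 0, "ty": 0, "tz": -0.035}, {"fingers": -0.5, "spin": -0.05, "tx": 0, "ty": 0, "tz": -0.035}, {"fingers": -0.5, "spin": -0.049, "tx": 0, "ty": 0, "tz": 0}, {"fingers": -0.5, "spin": 0, "tx": -0.02, "ty": -0.008, "tz": 0}, {"fingers": -0.5, "spin": 0, "tx": -0.04, "ty": -0.016, "tz": 0}, {"fingers": -0.5, "spin": 0, "tx": -0.043, "ty": -0.018, "tz": 0}, {"fingers": -0.5, "spin": 0, "tx": -0.04, "ty": -0.016, "tz": 0}, {"fingers": -0.5, "spin": 0, "tx": -0.04, "ty": -0.013, "tz": 0.005}, {"fingers": -0.5, "spin": 0, "tx": -0.02, "ty": -0.008, "tz": 0.01}])

```text
t: 6.6
ee_pos: [0.4463, -0.0065, 0.0775]
eef_rot: [0.0, 1.0, 0.008, -0.001]
contact_force: [0.4, 0.0, -1.6]
width: 0.035
grasp_force: 61.8
```

Emit:
arm_command(moves=[{"fingers": -0.5, "spin": 0, "tx": 0, "ty": 0, "tz": 0.02}, {"fingers": -0.5, "spin": 0, "tx": 0, "ty": 0, "tz": 0.02}, {"fingers": -0.5, "spin": 0, "tx": 0, "ty": 0, "tz": 0}, {"fingers": -0.5, "spin": 0, "tx": 0, "ty": 0, "tz": 0}])

```text
t: 7.0
ee_pos: [0.45, -0.0076, 0.0378]
eef_rot: [0.0, 1.0, 0.007, -0.0]
contact_force: [0.5, -0.1, -0.6]
width: 0.0347
grasp_force: 61.7
```

```bash
python3 - <<'E'
from h import *
st(); f=snap("wrist","w7"); snap("top","t7"); W=cloud(f)
print(W[250,320],proj(f,[.4508,-.0073,.024]))
E
```

```text
t 7.0 pos [ 0.45   -0.0076  0.0378] yaw 0.0138 tilt [ 0.     -0.0005] F [ 0.5 -0.1 -0.6] w 0.0347 gf 61.7
[ 0.46950131 -0.00507624  0.02354454] [324.11069076 285.89000344]
```

View pics/w7.png

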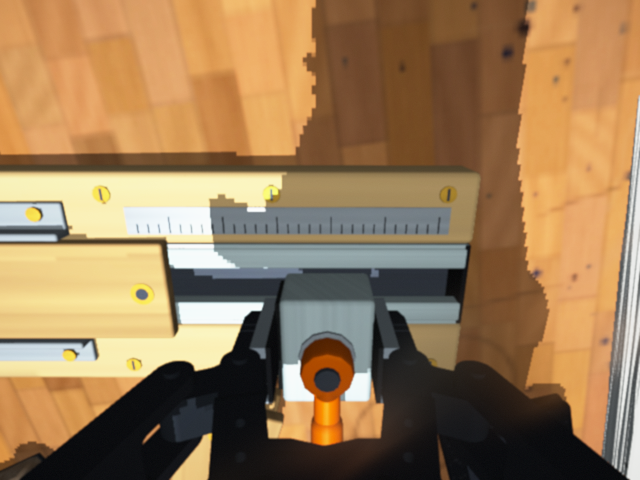

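The stop is held over the slot, with its block at (327,340) between the fingers and the slot mouth along v≈270–300. Next I'll compare the block's x with the slot centre in this same image.

```bash
cat > m2.py <<'E'
from h import *
import sys
f=load(sys.argv[1]); W=cloud(f); z=W[...,2]; im=f["pixels"]; g=cv2.GaussianBlur(cv2.cvtColor(im,cv2.COLOR_RGB2GRAY),(1,3),0).astype(float)
if len(sys.argv)>2:
    zt=float(sys.argv[2])
    r=(abs(z-zt)<.004)&(abs(W[...,1]+.0073)<.025)&(abs(W[...,0]-.45)<.04); r[:,:282]=0; r[:,373:]=0
    print("top z",np.median(z[r]))
    zt=float(np.median(z[r])); q=np.argwhere(r)[:,::-1]; P=np.array([ray(f,*p,zt) for p in q]); print("block top",len(q),cv2.minAreaRect((P[:,:2]*1000).astype(np.float32)))
    F=r*0+((abs(W[...,0]-.472)<.006)&(z>.03)&(z<.078)&(abs(W[...,1]+.0073)<.017)); p=W[F>0]
    print("+x face",len(p),np.median(p,0).round(4),np.polyfit(p[:,1],p[:,0],1).round(4))
for nm,(a,b,sg) in {"board far":(160,185,1),"lip far outer":(234,250,0),"mouth far":(258,280,-1),"mouth near":(288,306,1)}.items():
    pts=[]
    for u in list(range(185,265,3))+list(range(385,450,3)):
        d=np.diff(g[a:b,u])*sg if sg else abs(np.diff(g[a:b,u])); i=d.argmax()
        if d[i]>8: pts.append(ray(f,u,a+i+.5,.024)[:2])
    pts=np.array(pts)
    if len(pts)>6:
        p=np.polyfit(pts[:,1],pts[:,0],1)
        for _ in range(3): rr=abs(pts[:,0]-np.polyval(p,pts[:,1])); k=rr<=max(np.median(rr)*2,2e-4); p=np.polyfit(pts[k,1],pts[k,0],1)
        print(nm,len(pts),k.sum(),"slope",p[0].round(4),"x@-.0073",np.polyval(p,-.0073).round(4))
E
python3 m2.py w7.npz .076
```

```text
top z 0.07563301747001405
block top 6720 ((450.1759948730469, -8.40451431274414), (45.05720520019531, 34.00846862792969), 0.848915696144104)
+x face 3532 [ 0.4702 -0.0078  0.0696] [-0.0187  0.4695]
board far 49 42 slope -0.0092 x@-.0073 0.5068
lip far outer 49 49 slope -0.012 x@-.0073 0.4726
mouth far 49 34 slope -0.0198 x@-.0073 0.4604
mouth near 49 48 slope -0.0093 x@-.0073 0.4419
```

Emit:
arm_command(moves=[{"fingers": -0.5, "spin": 0, "tx": 0.0008, "ty": 0, "tz": 0.005}, {"fingers": -0.5, "spin": 0, "tx": 0, "ty": 0, "tz": 0.004}, {"fingers": -0.5, "spin": 0, "tx": 0, "ty": 0, "tz": 0.003}, {"fingers": -0.5, "spin": 0, "tx": 0, "ty": 0, "tz": 0.003}, {"fingers": -0.5, "spin": 0, "tx": 0, "ty": 0, "tz": 0}, {"fingers": -0.5, "spin": 0, "tx": 0, "ty": 0, "tz": 0}])

```text
t: 7.7
ee_pos: [0.451, -0.0075, 0.0228]
eef_rot: [0.0, 1.0, 0.007, -0.0]
contact_force: [0.2, 0.0, -1.6]
width: 0.0345
grasp_force: 61.7
```

Emit:
arm_command(moves=[{"fingers": -0.5, "spin": 0, "tx": 0, "ty": 0, "tz": 0.003}, {"fingers": -0.5, "spin": 0, "tx": 0, "ty": 0, "tz": 0.003}, {"fingers": -0.5, "spin": 0, "tx": 0, "ty": 0, "tz": 0.002}, {"fingers": -0.5, "spin": 0, "tx": 0, "ty": 0, "tz": 0}, {"fingers": -0.5, "spin": 0, "tx": 0, "ty": 0, "tz": 0}])

```text
t: 8.2
ee_pos: [0.4513, -0.0075, 0.0149]
eef_rot: [-0.0, 1.0, 0.007, 0.0]
contact_force: [0.9, 0.3, -2.5]
width: 0.0347
grasp_force: 61.7
```

Emit:
arm_command(moves=[{"fingers": -0.5, "spin": 0, "tx": 0, "ty": 0, "tz": 0.002}, {"fingers": -0.5, "spin": 0, "tx": 0, "ty": 0, "tz": 0.001}, {"fingers": -0.5, "spin": 0, "tx": 0, "ty": 0, "tz": 0}, {"fingers": -0.5, "spin": 0, "tx": 0, "ty": 0, "tz": 0}])

```text
t: 8.6
ee_pos: [0.4513, -0.0075, 0.0119]
eef_rot: [-0.0, 1.0, 0.007, 0.0]
contact_force: [1.7, 0.1, -3.0]
width: 0.0344
grasp_force: 61.9
```

Seated with no jamming. I'll release, raise 6 mm so the fingers clear the tag's thickness, and regrip.

Emit:
arm_command(moves=[{"fingers": 0.2, "spin": 0, "tx": 0, "ty": 0, "tz": 0}, {"fingers": 0.2, "spin": 0, "tx": 0, "ty": 0, "tz": 0}, {"fingers": 0.2, "spin": 0, "tx": 0, "ty": 0, "tz": -0.003}, {"fingers": 0.2, "spin": 0, "tx": 0, "ty": 0, "tz": -0.003}, {"fingers": 0.2, "spin": 0, "tx": 0, "ty": 0, "tz": 0}, {"fingers": -0.5, "spin": 0, "tx": 0, "ty": 0, "tz": 0}, {"fingers": -0.5, "spin": 0, "tx": 0, "ty": 0, "tz": 0}, {"fingers": -0.5, "spin": 0, "tx": 0, "ty": 0, "tz": 0}, {"fingers": -0.5, "spin": 0, "tx": 0, "ty": 0, "tz": 0}])

```text
t: 9.5
ee_pos: [0.4515, -0.0076, 0.0184]
eef_rot: [0.0, 1.0, 0.007, 0.0]
contact_force: [-0.8, -1.1, 5.8]
width: 0.0348
grasp_force: 60.7
```

```bash
python3 - <<'E'
from h import *
st(); f=snap("wrist","w8"); W=cloud(f); z=W[...,2]
r=(abs(z-.05)<.006)&(abs(W[...,1]+.0073)<.02)&(abs(W[...,0]-.45)<.03)&(f["pixels"].min(-1)>110)
print("block top z",np.median(z[r]),r.sum())
d=(f["pixels"].max(-1)<95)&(abs(W[...,0]-.455)<.02)&(z>.025)
for lo,hi in((-.045,-.028),(.012,.028)):
    P=W[d&(W[...,1]>lo)&(W[...,1]<hi)]; print("tip z",np.sort(P[:,2])[:60:10].round(3))
# tag near end edge
g=cv2.cvtColor(f["pixels"],cv2.COLOR_RGB2GRAY)
k=(abs(z-.032)<.003)&(abs(W[...,0]-.455)<.02)&(W[...,1]>.03); print("tag end y",np.percentile(W[k][:,1],[0,1,3]).round(4),"z",np.median(z[k]))
E
```

```text
t 9.5 pos [ 0.4515 -0.0076  0.0184] yaw 0.0138 tilt [0.0001 0.0003] F [-0.8 -1.1  5.8] w 0.0348 gf 60.7
block top z 0.04966361229695096 5284
tip z [0.037 0.038 0.039 0.04  0.041 0.041]
tip z [0.037 0.038 0.039 0.04  0.04  0.041]
tag end y [0.0657 0.0667 0.0674] z 0.03189356180499955
```

Seated (block top 0.0497) and the tips at 0.037 clear the tag's 0.032 top. Sliding: the gap to the tag is about 56 mm, with about 32 mm of push after that.

Emit:
arm_command(moves=[{"fingers": -0.5, "spin": 0, "tx": 0, "ty": -0.005, "tz": -0.0005}, {"fingers": -0.5, "spin": 0, "tx": 0, "ty": -0.012, "tz": 0}, {"fingers": -0.5, "spin": 0, "tx": 0, "ty": -0.014, "tz": 0}, {"fingers": -0.5, "spin": 0, "tx": 0, "ty": -0.012, "tz": 0}, {"fingers": -0.5, "spin": 0, "tx": 0, "ty": -0.008, "tz": 0}, {"fingers": -0.5, "spin": 0, "tx": 0, "ty": -0.006, "tz": 0}, {"fingers": -0.5, "spin": 0, "tx": 0, "ty": -0.006, "tz": 0}, {"fingers": -0.5, "spin": 0, "tx": 0, "ty": -0.006, "tz": 0}, {"fingers": -0.5, "spin": 0, "tx": 0, "ty": -0.006, "tz": 0}, {"fingers": -0.5, "spin": 0, "tx": 0, "ty": 0, "tz": 0}])

```text
t: 10.55
ee_pos: [0.4503, 0.0692, 0.0184]
eef_rot: [-0.001, 1.0, 0.007, 0.0]
contact_force: [1.2, -0.1, 1.2]
width: 0.0346
grasp_force: 60.1
```

Emit:
arm_command(moves=[{"fingers": -0.5, "spin": 0, "tx": 0, "ty": -0.004, "tz": 0}, {"fingers": -0.5, "spin": 0, "tx": 0, "ty": -0.004, "tz": 0}, {"fingers": -0.5, "spin": 0, "tx": 0, "ty": -0.002, "tz": 0}, {"fingers": -0.5, "spin": 0, "tx": 0, "ty": 0, "tz": 0}])

```text
t: 10.95
ee_pos: [0.4502, 0.0781, 0.0184]
eef_rot: [-0.0, 1.0, 0.007, 0.0]
contact_force: [1.8, -3.0, 1.8]
width: 0.0346
grasp_force: 60.2
```

Emit:
arm_command(moves=[{"fingers": -0.5, "spin": 0, "tx": 0, "ty": -0.001, "tz": 0}, {"fingers": -0.5, "spin": 0, "tx": 0, "ty": -0.001, "tz": 0}, {"fingers": -0.5, "spin": 0, "tx": 0, "ty": -0.0005, "tz": 0}, {"fingers": -0.5, "spin": 0, "tx": 0, "ty": 0, "tz": 0}])

```text
t: 11.35
ee_pos: [0.4501, 0.0795, 0.0184]
eef_rot: [0.0, 1.0, 0.007, 0.0]
contact_force: [2.5, -3.9, 2.5]
width: 0.0345
grasp_force: 60.5
```

Emit:
arm_command(moves=[{"fingers": -0.5, "spin": 0, "tx": 0, "ty": -0.001, "tz": 0}, {"fingers": -0.5, "spin": 0, "tx": 0, "ty": -0.0005, "tz": 0}, {"fingers": -0.5, "spin": 0, "tx": 0, "ty": 0, "tz": 0}])

```text
t: 11.65
ee_pos: [0.4501, 0.0795, 0.0185]
eef_rot: [0.001, 1.0, 0.006, 0.0]
contact_force: [2.3, -6.5, 2.6]
width: 0.0345
grasp_force: 60.7
```

Emit:
arm_command(moves=[{"fingers": -0.5, "spin": 0, "tx": 0, "ty": -0.001, "tz": 0}, {"fingers": -0.5, "spin": 0, "tx": 0, "ty": -0.001, "tz": 0}, {"fingers": -0.5, "spin": 0, "tx": 0, "ty": 0, "tz": 0}, {"fingers": -0.5, "spin": 0, "tx": 0, "ty": 0, "tz": 0}])

```text
t: 12.05
ee_pos: [0.4501, 0.0795, 0.0185]
eef_rot: [0.002, 1.0, 0.006, -0.0]
contact_force: [1.1, -10.6, 4.6]
width: 0.0343
grasp_force: 61.0
```

The tag is home: the arm stops at 0.0795 while the force climbs past 10 N. I'll unload most of the push, release and lift clear.

Emit:
arm_command(moves=[{"fingers": -0.5, "spin": 0, "tx": 0, "ty": 0.0025, "tz": 0}, {"fingers": 0.2, "spin": 0, "tx": 0, "ty": 0, "tz": 0}, {"fingers": 0.2, "spin": 0, "tx": 0, "ty": 0, "tz": 0}, {"fingers": 0.2, "spin": 0, "tx": 0, "ty": 0, "tz": 0}, {"fingers": 0.2, "spin": 0, "tx": 0, "ty": 0, "tz": -0.015}, {"fingers": 0.2, "spin": 0, "tx": 0, "ty": 0, "tz": -0.03}, {"fingers": 0.2, "spin": 0, "tx": 0, "ty": 0, "tz": -0.03}, {"fingers": -1, "spin": 0, "tx": -0.015, "ty": 0.015, "tz": 0}, {"fingers": -1, "spin": 0, "tx": -0.015, "ty": 0.015, "tz": 0}, {"fingers": -1, "spin": 0, "tx": -0.006, "ty": 0.006, "tz": 0}])

```text
t: 13.05
ee_pos: [0.4125, 0.0439, 0.0931]
eef_rot: [0.0, 1.0, 0.007, -0.001]
contact_force: [-0.2, 0.4, 0.2]
width: 0.0075
grasp_force: 0.0
```

Emit:
arm_command(moves=[{"fingers": -1, "spin": 0, "tx": 0, "ty": 0, "tz": 0}, {"fingers": -1, "spin": 0, "tx": 0, "ty": 0, "tz": 0}, {"fingers": -1, "spin": 0, "tx": 0, "ty": 0, "tz": 0}])

```text
t: 13.35
ee_pos: [0.4151, 0.0456, 0.0934]
eef_rot: [-0.0, 1.0, 0.008, 0.0]
contact_force: [-0.8, -0.3, -0.4]
width: 0.0007
grasp_force: 0.0
```

```bash
python3 - <<'E'
from h import *
s=st(); f=snap("wrist","w9"); snap("top","t9"); g=snap("side","s9"); W=cloud(f); z=W[...,2]
e=s["ee_pos"]
r=(abs(z-.05)<.003)&(abs(W[...,1]-.08)<.03)&(abs(W[...,0]-.45)<.035)&(f["pixels"].min(-1)>90)
q=np.argwhere(r)[:,::-1];P=np.array([ray(f,*p,.05) for p in q]);print("block",cv2.minAreaRect((P[:,:2]*1000).astype(np.float32)),len(q))
h=cv2.cvtColor(f["pixels"],cv2.COLOR_RGB2HSV).astype(int); o=(h[...,0]<18)&(h[...,1]>190)&(h[...,2]>140)&(z>.045)&(abs(W[...,1]-.08)<.03)
p=W[o]; print("orange",len(p),p.min(0).round(3),p.max(0).round(3), "far end y",np.median(p[p[:,0]<p[:,0].min()+.01],0).round(3))
for F,nm in((f,"w"),(g,"s")):
    W=cloud(F);D=(F["pixels"].max(-1)<100)&(np.hypot(W[...,0]-e[0],W[...,1]-e[1])<.03)&(W[...,2]>e[2]-.01)&(W[...,2]<e[2]+.05); p=W[D]
    print(nm,len(p),"tip z-ee",(np.sort(p[:,2])[:50:10]-e[2]).round(4),"ext",(np.percentile(p,1,0)-e).round(3),(np.percentile(p,99,0)-e).round(3))
a=f["pixels"][:, :]; b=g["pixels"][200:330,260:490]
cv2.imwrite("pics/c9.png",np.vstack([cv2.resize(a,(440,330)),cv2.resize(b,(440,249),interpolation=2)])[...,::-1])
E
```

```text
t 13.35 pos [0.4151 0.0456 0.0934] yaw 0.0152 tilt [-0.0004  0.0003] F [-0.8 -0.3 -0.4] w 0.0007 gf 0.0
block ((449.2459716796875, 78.22267150878906), (42.95991134643555, 33.560951232910156), 0.9272639155387878) 3415
orange 1850 [0.396 0.07  0.06 ] [0.457 0.087 0.074] far end y [0.403 0.076 0.071]
w 2943 tip z-ee [0.0177 0.0184 0.0186 0.0189 0.0193] ext [ 0.007 -0.013  0.019] [0.012 0.013 0.05 ]
s 202 tip z-ee [0.0168 0.021  0.0228 0.0257 0.0272] ext [-0.005 -0.015  0.019] [0.015 0.013 0.05 ]
```

View pics/c9.png

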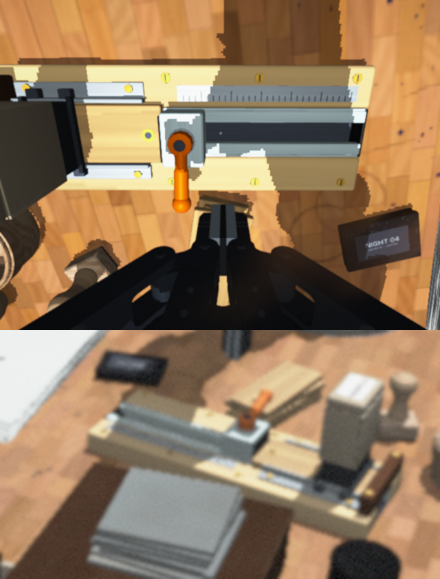

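The view confirms the stop's rubber on the tag's end, lever still at -x and the stamp untouched. With the fingers shut the half-thickness is about 13 mm and the tip is about ee+0.0175. I'll lower beside the lever with the tips at about 0.061 and sweep it round in an arc.

Emit:
arm_command(moves=[{"fingers": -1, "spin": 0, "tx": -0.004, "ty": 0, "tz": 0.025}, {"fingers": -1, "spin": 0, "tx": 0, "ty": 0, "tz": 0.025}, {"fingers": -1, "spin": 0, "tx": 0, "ty": -0.006, "tz": 0}, {"fingers": -1, "spin": 0, "tx": 0, "ty": -0.006, "tz": 0}, {"fingers": -1, "spin": 0, "tx": -0.002, "ty": -0.006, "tz": 0}, {"fingers": -1, "spin": 0, "tx": -0.002, "ty": -0.006, "tz": 0}, {"fingers": -1, "spin": 0, "tx": -0.001, "ty": -0.006, "tz": 0}, {"fingers": -1, "spin": 0, "tx": 0, "ty": -0.006, "tz": 0}, {"fingers": -1, "spin": 0, "tx": 0, "ty": 0, "tz": 0}])

```text
t: 14.4
ee_pos: [0.405, 0.0816, 0.0437]
eef_rot: [-0.0, 1.0, 0.008, 0.0]
contact_force: [0.0, -0.7, 0.0]
width: 0.0001
grasp_force: 0.0
```

```bash
cat > lev.py <<'E'
from h import *
import sys
t=sys.argv[1]; s=st(); C=np.array([.4494,.0785])
for n in("wrist","side"):
    f=snap(n,n[0]+t); W=cloud(f);z=W[...,2];h=cv2.cvtColor(f["pixels"],cv2.COLOR_RGB2HSV).astype(int)
    o=(h[...,0]<18)&(h[...,1]>170)&(h[...,2]>90)&(z>.052)&(z<.08)&(np.hypot(W[...,0]-C[0],W[...,1]-C[1])<.06)
    p=W[o][:,:2]-C; r=np.hypot(*p.T); k=r>33
    if k.sum()>5: m=p[k].mean(0); print(n,k.sum(),"tip",(m*1000).round(1)); 
    k=r>.030
    if k.sum()>5: m=p[k].mean(0); print(n,k.sum(),"out",(m*1000).round(1),"theta deg",np.degrees(np.arctan2(m[1],-m[0])).round(1)-0.8)
E
python3 lev.py 10
```

```text
t 14.4 pos [0.405  0.0816 0.0437] yaw 0.0156 tilt [-0.0003  0.0003] F [ 0.  -0.7  0. ] w 0.0001 gf 0.0
wrist 1610 out [-34.3  21.4] theta deg 31.099999999999998
```

The lever is at about 31° and moving as planned.

Emit:
arm_command(moves=[{"fingers": -1, "spin": 0, "tx": 0.002, "ty": -0.006, "tz": 0}, {"fingers": -1, "spin": 0, "tx": 0.003, "ty": -0.006, "tz": 0}, {"fingers": -1, "spin": 0, "tx": 0.003, "ty": -0.006, "tz": 0}, {"fingers": -1, "spin": 0, "tx": 0.005, "ty": -0.005, "tz": 0}, {"fingers": -1, "spin": 0, "tx": 0.004, "ty": -0.003, "tz": 0}, {"fingers": -1, "spin": 0, "tx": 0.004, "ty": -0.002, "tz": 0}, {"fingers": -1, "spin": 0, "tx": 0, "ty": 0, "tz": 0}])

```text
t: 15.2
ee_pos: [0.425, 0.1086, 0.0429]
eef_rot: [0.0, 1.0, 0.007, -0.001]
contact_force: [-1.5, -2.3, 0.1]
width: 0.0
grasp_force: 0.9
```

```bash
python3 lev.py 11
```

```text
t 15.2 pos [0.425  0.1086 0.0429] yaw 0.0139 tilt [ 0.0002 -0.0009] F [-1.5 -2.3  0.1] w 0.0 gf 0.9
wrist 1773 out [-5.9 40.6] theta deg 81.0
```

Lever at about 81°. Now I'll finish with +x pushes until the force shows the end stop.

Emit:
arm_command(moves=[{"fingers": -1, "spin": 0, "tx": 0.003, "ty": 0, "tz": 0}, {"fingers": -1, "spin": 0, "tx": 0.003, "ty": 0, "tz": 0}, {"fingers": -1, "spin": 0, "tx": 0.002, "ty": 0, "tz": 0}, {"fingers": -1, "spin": 0, "tx": 0, "ty": 0, "tz": 0}, {"fingers": -1, "spin": 0, "tx": 0, "ty": 0, "tz": 0}])

```text
t: 15.8
ee_pos: [0.4312, 0.1099, 0.0429]
eef_rot: [-0.0, 1.0, 0.007, -0.002]
contact_force: [-6.8, 0.1, 1.4]
width: 0.0
grasp_force: 3.2
```

Emit:
arm_command(moves=[{"fingers": -1, "spin": 0, "tx": 0.0015, "ty": 0, "tz": 0}, {"fingers": -1, "spin": 0, "tx": 0.0015, "ty": 0, "tz": 0}, {"fingers": -1, "spin": 0, "tx": 0, "ty": 0, "tz": 0}, {"fingers": -1, "spin": 0, "tx": 0, "ty": 0, "tz": 0}])

```text
t: 16.2
ee_pos: [0.4315, 0.11, 0.0428]
eef_rot: [0.0, 1.0, 0.008, -0.005]
contact_force: [-11.3, 0.6, 7.3]
width: -0.0001
grasp_force: 5.6
```

```bash
python3 lev.py 12
```

```text
t 16.2 pos [0.4315 0.11   0.0428] yaw 0.0155 tilt [ 0.     -0.0048] F [-11.3   0.6   7.3] w -0.0001 gf 5.6
wrist 1801 out [ 1.4 41.3] theta deg 91.2
```

The end stop is reached: about 91°, 11 N and no more motion. I'll back off, rise and go over the stamp's cap.

Emit:
arm_command(moves=[{"fingers": -1, "spin": 0, "tx": -0.006, "ty": 0, "tz": 0}, {"fingers": -1, "spin": 0, "tx": -0.014, "ty": 0.004, "tz": 0}, {"fingers": -1, "spin": 0, "tx": -0.004, "ty": 0, "tz": -0.01}, {"fingers": -1, "spin": 0, "tx": 0, "ty": 0, "tz": -0.035}, {"fingers": -1, "spin": 0, "tx": 0, "ty": 0, "tz": -0.035}, {"fingers": -1, "spin": 0, "tx": 0, "ty": 0, "tz": -0.03}, {"fingers": -1, "spin": 0, "tx": 0, "ty": 0, "tz": 0}, {"fingers": -1, "spin": 0, "tx": 0, "ty": 0, "tz": 0}])

```text
t: 17.1
ee_pos: [0.4146, 0.105, 0.1551]
eef_rot: [-0.001, 1.0, 0.007, 0.003]
contact_force: [-0.2, -0.6, 0.2]
width: 0.0004
grasp_force: 0.0
```

```bash
python3 lev.py 13; python3 - <<'E'
from h import *
f=load("w13.npz");W=cloud(f);z=W[...,2]
m=(abs(z-.13)<.005)&(abs(W[...,0]-.448)<.05)&(abs(W[...,1]-.187)<.04)
print("cap",m.sum(),W[m].min(0).round(3),W[m].max(0).round(3))
cv2.imwrite("pics/c13.png",f["pixels"][...,::-1])
E
```

```text
t 17.1 pos [0.4146 0.105  0.1551] yaw 0.0137 tilt [-0.0006  0.0027] F [-0.2 -0.6  0.2] w 0.0004 gf 0.0
wrist 610 out [-0.3 41.3] theta deg 88.8
side 6 out [ 3.3 38.9] theta deg 94.0
cap 9121 [0.418 0.167 0.125] [0.479 0.206 0.133]
```

View pics/c13.png

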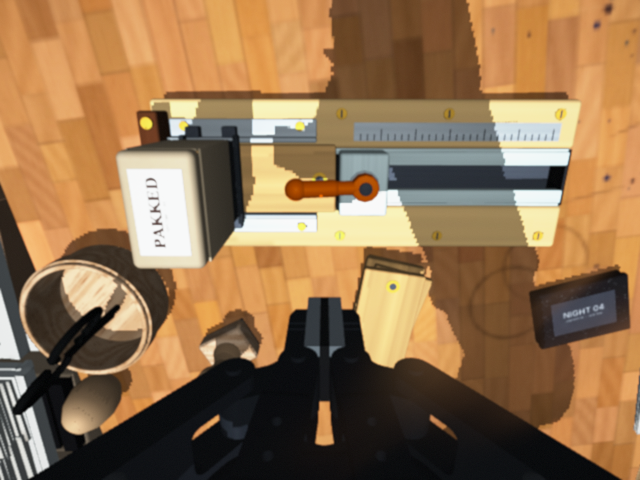

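The lever lies along the slot over the tag, from hub (366,187) to ball (296,187). The stop touches the tag and the cap is at about (158,210). Moving over the cap.

Emit:
arm_command(moves=[{"fingers": -1, "spin": 0, "tx": 0.012, "ty": -0.0275, "tz": 0}, {"fingers": -1, "spin": 0, "tx": 0.012, "ty": -0.0275, "tz": 0}, {"fingers": -1, "spin": 0, "tx": 0.011, "ty": -0.0265, "tz": 0}, {"fingers": -1, "spin": 0, "tx": 0, "ty": 0, "tz": 0}, {"fingers": -1, "spin": 0, "tx": 0, "ty": 0, "tz": 0.02}, {"fingers": -1, "spin": 0, "tx": 0, "ty": 0, "tz": 0.015}, {"fingers": -1, "spin": 0, "tx": 0, "ty": 0, "tz": 0}, {"fingers": -1, "spin": 0, "tx": 0, "ty": 0, "tz": 0}])

```text
t: 18.0
ee_pos: [0.4458, 0.1856, 0.1178]
eef_rot: [0.001, 1.0, 0.007, -0.001]
contact_force: [-0.7, -0.1, 0.7]
width: 0.0001
grasp_force: 0.0
```

Emit:
arm_command(moves=[{"fingers": -1, "spin": 0, "tx": 0, "ty": 0, "tz": 0.004}, {"fingers": -1, "spin": 0, "tx": 0, "ty": 0, "tz": 0.004}, {"fingers": -1, "spin": 0, "tx": 0, "ty": 0, "tz": 0.003}, {"fingers": -1, "spin": 0, "tx": 0, "ty": 0, "tz": 0}])

```text
t: 18.4
ee_pos: [0.4467, 0.1861, 0.1091]
eef_rot: [0.0, 1.0, 0.007, 0.001]
contact_force: [-3.6, -1.5, 12.0]
width: -0.0
grasp_force: 6.1
```

Emit:
arm_command(moves=[{"fingers": -1, "spin": 0, "tx": 0, "ty": 0, "tz": 0.004}, {"fingers": -1, "spin": 0, "tx": 0, "ty": 0, "tz": 0.004}, {"fingers": -1, "spin": 0, "tx": 0, "ty": 0, "tz": 0.004}, {"fingers": -1, "spin": 0, "tx": 0, "ty": 0, "tz": 0.001}, {"fingers": -1, "spin": 0, "tx": 0, "ty": 0, "tz": 0}])

```text
t: 18.9
ee_pos: [0.4469, 0.1862, 0.0997]
eef_rot: [0.001, 1.0, 0.007, 0.001]
contact_force: [-9.8, -5.1, 31.9]
width: -0.0002
grasp_force: 15.8
```

Emit:
arm_command(moves=[{"fingers": -1, "spin": 0, "tx": 0, "ty": 0, "tz": 0.0015}, {"fingers": -1, "spin": 0, "tx": 0, "ty": 0, "tz": 0.0015}, {"fingers": -1, "spin": 0, "tx": 0, "ty": 0, "tz": 0}, {"fingers": -1, "spin": 0, "tx": 0, "ty": 0, "tz": 0}])

```text
t: 19.3
ee_pos: [0.447, 0.1863, 0.0996]
eef_rot: [0.001, 1.0, 0.007, 0.002]
contact_force: [-14.9, -7.9, 48.7]
width: 0.0001
grasp_force: 24.3
```

It stalled at 49 N. I'll ease off a little and check the cap's height.

Emit:
arm_command(moves=[{"fingers": -1, "spin": 0, "tx": 0, "ty": 0, "tz": -0.0045}, {"fingers": -1, "spin": 0, "tx": 0, "ty": 0, "tz": 0}])

```text
t: 19.5
ee_pos: [0.4468, 0.1862, 0.0998]
eef_rot: [0.0, 1.0, 0.007, 0.001]
contact_force: [-6.3, -2.9, 24.1]
width: -0.0001
grasp_force: 11.8
```

```bash
python3 - <<'E'
from h import *
st()
for n in ("wrist","side","top"):
    f=snap(n,n[0]+"15");W=cloud(f);z=W[...,2];p=f["pixels"].astype(int)
    m=(p.min(-1)>110)&(z>.1)&(z<.14)&(abs(W[...,0]-.4485)<.032)&(abs(W[...,1]-.187)<.021)
    print(n,m.sum(),np.percentile(z[m],[5,50,95]).round(4) if m.any() else "")
f=load("w15.npz");g=load("s15.npz")
cv2.imwrite("pics/c15.png",np.hstack([cv2.resize(f["pixels"],(400,300)),cv2.resize(g["pixels"][180:310,370:543],(400,300),interpolation=2)])[...,::-1])
E
```

```text
t 19.5 pos [0.4468 0.1862 0.0998] yaw 0.0135 tilt [0.0004 0.0012] F [-6.3 -2.9 24.1] w -0.0001 gf 11.8
wrist 2747 [0.1125 0.1142 0.1153]
side 175 [0.1096 0.1148 0.1173]
top 97 [0.1092 0.1134 0.1156]
```

View pics/c15.png

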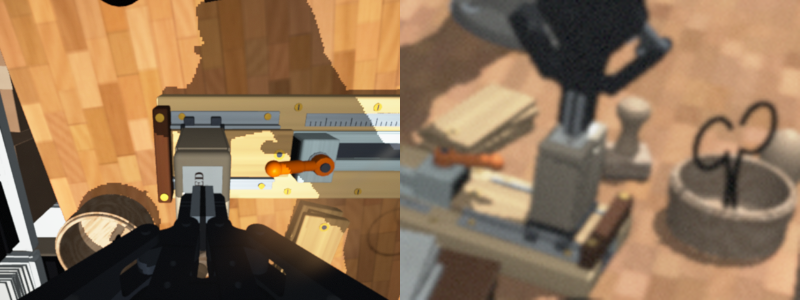

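The cap top is at 0.114 m, which is fully down, and the fingertips stand on it clear of everything else. I'll rise and check the spring-back and the rest.

Emit:
arm_command(moves=[{"fingers": -1, "spin": 0, "tx": 0, "ty": 0, "tz": -0.006}, {"fingers": -1, "spin": 0, "tx": 0, "ty": 0, "tz": -0.01}, {"fingers": -1, "spin": 0, "tx": 0, "ty": 0, "tz": -0.02}, {"fingers": -1, "spin": 0, "tx": 0, "ty": 0, "tz": -0.03}, {"fingers": -1, "spin": 0, "tx": -0.01, "ty": 0.02, "tz": -0.03}, {"fingers": -1, "spin": 0, "tx": -0.02, "ty": 0.03, "tz": -0.02}, {"fingers": -1, "spin": 0, "tx": -0.02, "ty": 0.03, "tz": 0}, {"fingers": -1, "spin": 0, "tx": 0, "ty": 0, "tz": 0}, {"fingers": -1, "spin": 0, "tx": 0, "ty": 0, "tz": 0}])

```text
t: 20.55
ee_pos: [0.3973, 0.1051, 0.212]
eef_rot: [0.0, 1.0, 0.006, 0.0]
contact_force: [0.5, -0.2, -0.1]
width: -0.0001
grasp_force: 0.0
```

```bash
python3 lev.py 16; python3 - <<'E'
from h import *
f=load("w16.npz");W=cloud(f);z=W[...,2]
m=(z>.1)&(z<.145)&(abs(W[...,0]-.4485)<.03)&(abs(W[...,1]-.187)<.018); print("cap z",np.median(z[m]),m.sum())
r=(abs(z-.05)<.003)&(abs(W[...,1]-.08)<.03)&(abs(W[...,0]-.45)<.035)&(f["pixels"].min(-1)>90)
q=np.argwhere(r)[:,::-1];P=np.array([ray(f,*p,.05) for p in q]);print("block",cv2.minAreaRect((P[:,:2]*1000).astype(np.float32)),len(q))
a=load("top0.npz")["pixels"].astype(int); b=snap("top","t16")["pixels"].astype(int)
for n,(y,x) in {"jar":(220,183),"glue":(207,472)}.items(): print(n,abs(a-b)[y-18:y+18,x-18:x+18].mean())
E
```

```text
t 20.55 pos [0.3973 0.1051 0.212 ] yaw 0.0119 tilt [0.     0.0003] F [ 0.5 -0.2 -0.1] w -0.0001 gf 0.0
wrist 463 out [-0.3 41.3] theta deg 88.7
cap z 0.1301998389391213 5565
block ((449.15570068359375, 79.2737045288086), (42.32110595703125, 34.43373107910156), 0.686346709728241) 1609
jar 4.987139917695473
glue 8.393004115226338
```

```bash
python3 -c "
from bench import job; print(job.close_job())"
```

```text
the job is handed in; nothing more can be done
None
```

I handed the job in at about 20.6 s: the stop is in the slot holding the tag home, its lever is locked, and the stamp was then pressed fully down and sprang back. One possible fault: the push on the stamp cap peaked at 49 N at the wrist; only the fingertips touched, so the 40 N limit on the arm and gripper body should not apply.

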